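# Build the two-step straining tower and hold the syringe over it

## Task

Build the straining tower on the white collecting jar: seat the low fine sieve in the jar's mouth, then nest the tall coarse sieve in the fine one. Then lift the syringe out of its rack, carry it upright over the bottles and cartons without knocking any of them out of place, and stop with its nozzle centred about a centimetre above the rim of the coarse sieve, never touching the tower. Finish while still holding the syringe there, upright and still, ready for a colleague to press the plunger.

Things in the scene. Friction and masses are not known exactly. Their poses are not given: they have to be found in the camera images.
- jar_mouth (a point): Centre of the mouth, at rim height, of the collecting jar: a loose straight white round jar, 58 mm outside, mouth 50 mm inside, 50 mm high, 0.35 kg, standing on the worktop. z is up.
- sieve_fine_mid (a point): Point on the axis, half-way up, of the low (fine) steel sieve: upright, mesh down, 40 mm high, 70 g. Lower 18 mm: basket tapering from 46 to 41 mm at the foot; above it a straight collar 22 mm high, 54 mm outside (grip it from above), 50 mm inside. The basket goes into the jar until the shoulder under the collar rests on the jar's rim: this point is then 2 mm above that rim.
- sieve_coarse_mid (a point): Same for the tall (coarse) steel sieve: 54 mm high, 70 g, same basket, but a collar 36 mm high (54 mm outside). Its basket goes into the fine sieve's collar until its shoulder rests on that one's rim: this point is then 29 mm above the fine sieve's point. Its rim is 27 mm above this point. The two sieves stand on the worktop side by side, either one nearer the robot.
- syringe_grip (a point): Point to grip on the axis of the clear 30 ml syringe's barrel (24 mm thick, 45 g), 88 mm above the nozzle tip; it stands nozzle down in the rack. z up along the syringe, y along its finger wings (46 mm in y, 22 mm in x), which begin 16 mm above this point; the white plunger ends 46 mm above it. Grip across x. The barrel is bare from 32 mm below this point up to the wings.
- syringe_tip (a point): Tip of the syringe's nozzle (4.4 mm thick), 88 mm below the grip point on the same axis; nozzle 16 mm long, then a cone widening to the barrel. To clear the rack, lift the syringe straight up by 60 mm or more.
- rack: Fixed white syringe rack, 62 x 165 mm and 68 mm high, two drilled plates (three holes in a row along its y, 50 mm apart) over a foot plate; origin at the centre of its underside. The syringe stands in the middle hole, on the origin's axis.
- bottle_mid: Loose glass media bottle with a blue cap, 60 mm wide, 138 mm high, the tallest thing in the row between rack and jar; origin at the centre of its underside. Must not be moved.
- amber_bottle: Loose amber bottle with a black cap, 48 mm wide, 96 mm high, in the same row, nearest to the robot; origin at the centre of its underside. Must not be moved.
- column_kit: Loose brown kit carton, 62 (x) x 86 (y) x 120 (high) mm, in the same row, farthest from the robot; origin at the centre of its underside. Must not be moved.
- dye_bottle: Loose small white bottle with a yellow cap, 42 mm wide, 84 mm high, behind the jar; origin at the centre of its underside. Must not be moved.
- kit_box: Loose small white carton, 66 (x) x 90 (y) x 45 (high) mm, behind the sieves; origin at the centre of its underside. Must not be moved.
Not all that is in view belongs to the job. What is shaped like the part that bears sieve_coarse_mid but green is not meant.

How it is judged:
By the outcome, as a careful person would: the job done as asked, in the order asked, and still so for the second after the job is handed in, while the arm keeps its last pose, push and grip.
It also fails if it takes over 70 s, if anything falls off the work surface, if the arm or the gripper's body presses on something with over 40 N, if the wrist force passes 120 N, or if a joint passes its speed limit or range.

## Robot

A 6-joint arm with a two-finger parallel gripper is mounted at the origin on a cart in front of the work surface, level with it; the furniture and walls round the work are solid. World frame = base frame: x ahead of the robot, y to its left, z up, the work surface at z = 0. Lengths are in m, angles in rad, forces in N, time in s.
With the tool pointing down it reaches from about 0.425 to 0.95 m from the base axis. Payload 3.5 kg.
Tool frame: the origin (TCP) lies at the very end of the fingers, on their centre line; the grasp point (between the pads) lies 19 mm behind it; z points along the fingers, y is the line along which they close (so a half turn about z gives the same grasp; the last joint's range is limited). The gripper opens to 85 mm and grips with 20 to 120 N. Pads are 22 mm wide; open, the fingers measure 114 mm over their backs; the gripper's body (76 mm by 85 mm) begins 54 mm behind the grasp point. The pads swing forward as they close: fully open they stand 13 mm farther back than shut.
Start: joints at [-0.15, 0.286, 1.577, -0, 1.279, -0.15], TCP at [0.675, 0, 0.231] pointing down, gripper open.
Joint ranges: [-2.77, 2.77], [-0.9, 2.22], [0.21, 2.48], [-1.53, 4.67], [0.24, 2.81], [-2.84, 2.84]. Speed limits (rad/s): [2.79, 2.79, 3.14, 3.14, 3.14, 3.14].

## Interface

Orientations are given as a unit quaternion [x, y, z, w].
In Python, from plant import ctrl, optics, sign_off gives the robot as it stands.
- The arm moves only by the shell command python3 -m creep 'ROWS' [FORCE]. ROWS is JSON, a list of rows, each an object of numbers: "x", "y", "z": the shift along the tool's x, y, z in mm; "rx", "ry", "rz": the turn, a rotation vector about the tool's x, y, z in degrees; "grip": the opening, from 0 (shut) to 1 (fully open). In form: [{"x": .., "y": .., "z": .., "rx": .., "ry": .., "rz": .., "grip": ..}, ...]. A call has exactly 10 rows; each row shifts and turns the commanded pose from where the row before left it, along the tool's axes as they then stand; what a row does not reach is not made up. A row lasts 1/12 s, in which the tool goes at most 41.7 mm and 7.16 degrees, less where a joint would pass 70% of its speed; a pose out of reach is approached as far as the arm can. A call with a gripper value outside its range is refused whole. The fingers move at their own pace and stop on an object; FORCE is the grip in N (left out, the last holds). Time passes only in rows, so rows that do not move let the fingers close, or fill a call up. It gives the time, the measured TCP pose, the force, the opening and the grip force at its end, in the units of the state.
- ctrl.get_state(): the state, without advancing time (a new reading comes with each control period).
- optics.read_camera(name): name is "scene" or "side" or "wrist"; returns a dict with "color" (420x560x3 uint8, blue, green, red), "K" (3x3 intrinsics, pixels), "D" ([k1, k2, p1, p2, k3] as OpenCV has them; the pictures are not rectified), "R" (3x3) and "t" (3): a world point X has camera coordinates R X + t. Camera axes: x right, y down, z forward; pixel columns grow to the right and rows downward; lengths in m; the calibration is good to about 2 mm. A picture is of the moment at which its call begins. There is no depth.
- sign_off(): hands the job in; it is judged then, once.
The state is a dict: "time": time; "qpos": joint angles; "dq": joint speeds; "joint_efforts": joint torques, N m; "eef_pos": TCP position; "tcp_rot": TCP orientation; "contact_force": force on the tool from outside, world axes, zero at the start; "wrist_torque": the same for the moment, N m; "opening": opening from 0.0 (shut) to 1.0 (fully open); "finger_force": force on a finger pad.
Only numpy, scipy, OpenCV 4.12 (cv2) and the standard library are available. Lean on these libraries where they do the work, as an engineer would, in place of code of your own. Each camera call takes 0.05 s, during which the arm holds its last target. There are 200 camera calls.

## Working session

There is one attempt and no reset: what is moved stays moved. The work goes in short steps, Python scripts to look and compute and a shell command to move; the robot and the scene stay as the last step left them, time stands still between calls to the robot, and variables do not carry over. Pictures are saved under pics/ and viewed, at most 10 in all, crops included, and the job is handed in when it is done.

```bash
ls; mkdir -p pics; python3 - <<'E'
from plant import ctrl, optics
import cv2, numpy as np
s=ctrl.get_state(); print({k:np.round(v,3).tolist() for k,v in s.items()})
for n in ("scene","side"):
    c=optics.read_camera(n); cv2.imwrite(f"pics/{n}0.png",c["color"]); np.savez(f"{n}0.npz",**{k:np.array(v) for k,v in c.items()})
    print(n,np.round(c["K"],1).tolist(),np.round(c["D"],3).tolist(),np.round(-np.array(c["R"]).T@np.array(c["t"]),3), np.round(c["R"],2).tolist())
E
```

```text
pics
{'time': 0.0, 'qpos': [-0.15, 0.287, 1.578, -0.0, 1.279, -0.15], 'dq': [0.0, -0.0, 0.001, -0.001, -0.003, 0.001], 'joint_efforts': [-0.0, -40.598, -29.263, -0.0, 0.006, 0.0], 'eef_pos': [0.674, 0.0, 0.23], 'tcp_rot': [0.707, 0.707, -0.001, -0.001], 'contact_force': [0.132, 0.224, 0.104], 'wrist_torque': [0.039, 0.001, 0.011], 'finger_force': 0.0, 'opening': 1.001}
scene [[444.8, 0.0, 282.1], [0.0, 444.8, 208.8], [0.0, 0.0, 1.0]] [-0.014, 0.0, 0.0, 0.0, 0.0] [-0.032 -1.129  0.771] [[0.88, -0.47, 0.02], [-0.21, -0.43, -0.88], [0.42, 0.77, -0.47]]
side [[516.1, 0.0, 284.7], [0.0, 516.1, 210.9], [0.0, 0.0, 1.0]] [-0.099, 0.0, 0.0, 0.0, 0.0] [0.435 1.138 0.735] [[-0.99, -0.11, -0.0], [-0.05, 0.48, -0.87], [0.09, -0.87, -0.49]]
```

View pics/scene0.png

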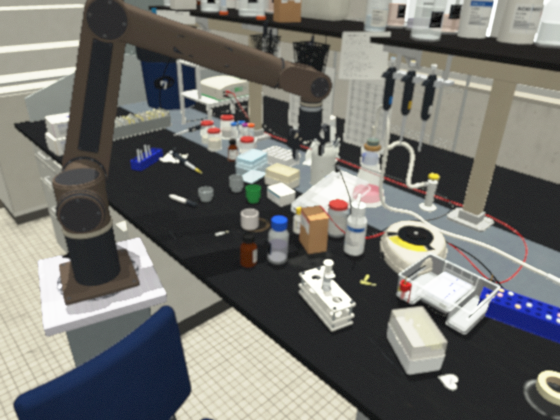

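View pics/side0.png

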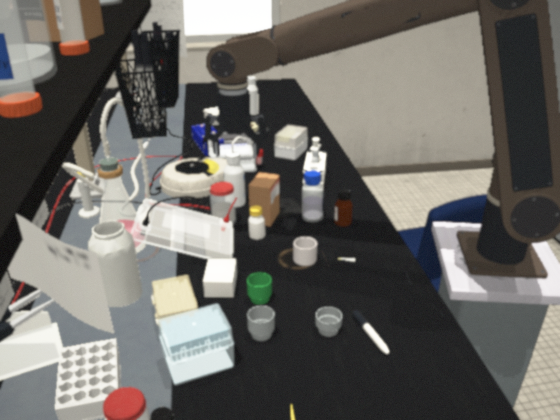

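The white jar is at scene (250,219) and side (305,250). There are three sieve-like cups: a grey one at side (328,321), a taller grey one at (261,323), and a green one at (259,289), which is the decoy. I'll confirm with an enlarged crop.

```bash
python3 - <<'E'
import cv2, numpy as np
a=cv2.imread("pics/side0.png")[225:350,225:365]; b=cv2.imread("pics/scene0.png")[165:335,190:365]
a=cv2.resize(a,(448,400),interpolation=cv2.INTER_CUBIC); b=cv2.resize(b,None,fx=2,fy=400/170,interpolation=cv2.INTER_CUBIC)
cv2.imwrite("pics/crop1.png",np.hstack([a,b]))
E
```

```text
(no output)
```

View pics/crop1.png

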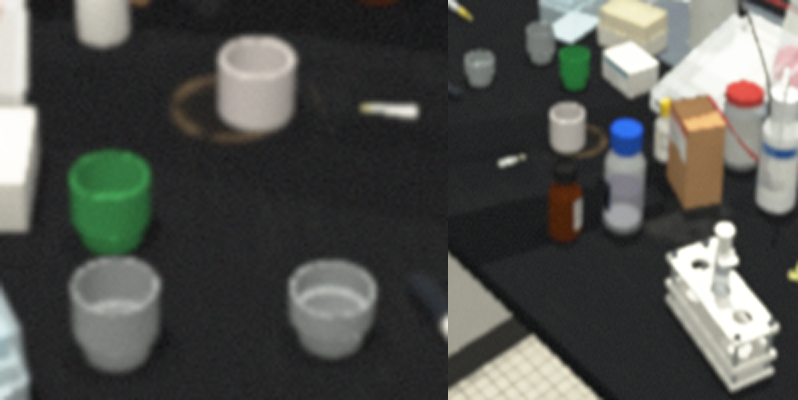

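The crop shows three cups:
- **Fine sieve:** the low grey cup at side (329,321) / scene (206,194). It has the short collar.
- **Coarse sieve:** the tall grey cup at side (261,323) / scene (236,183). It has the tall collar and is not green.
- **Decoy:** the green cup at side (259,289).

The jar is at side (305,250), and the syringe is in the rack at scene (327,275). Next I'll fit their positions by silhouette.

```bash
cat > helpers.py <<'E'
import cv2, numpy as np
from scipy.optimize import minimize
def load(n): return dict(np.load(n+".npz"))
def proj(c,X):
    return cv2.projectPoints(np.asarray(X,float).reshape(-1,3),cv2.Rodrigues(c["R"])[0],c["t"],c["K"],c["D"])[0].reshape(-1,2)
A=np.linspace(0,2*np.pi,48,endpoint=False)
def circ(x,y,z,r): return np.c_[x+r*np.cos(A),y+r*np.sin(A),np.full(48,z)]
def sil(c,x,y,prof,S=4):
    """soft silhouette of a stacked-cone profile [(r,z),...]"""
    h,w=c["color"].shape[:2]; m=np.zeros((h,w),np.uint8)
    for (r0,z0),(r1,z1) in zip(prof,prof[1:]):
        p=proj(c,np.r_[circ(x,y,z0,r0),circ(x,y,z1,r1)]).astype(np.float32)
        cv2.fillConvexPoly(m,np.round(cv2.convexHull(p)*16).astype(np.int32),255,cv2.LINE_AA,4)
    return m/255.
def ray(c,u):
    d=cv2.undistortPoints(np.array([[u]],float),c["K"],c["D"]).ravel()
    R=c["R"]; return -R.T@c["t"], R.T@np.r_[d,1]
def at_z(c,u,z):
    o,d=ray(c,u); return (o+d*(z-o[2])/d[2])
def fit(cams,seed,prof,pad=12,verbose=True):
    """maximise contrast of silhouette against its surroundings in all cams"""
    def cost(p):
        e=0
        for c in cams:
            g=cv2.cvtColor(c["color"],cv2.COLOR_BGR2GRAY).astype(float)
            m=sil(c,p[0],p[1],prof); ring=np.clip(cv2.dilate(m,np.ones((7,7)))-m,0,1)
            f=np.clip(g,0,110)
            mi=(f*m).sum()/m.sum(); mo=(f*ring).sum()/ring.sum(); e-=mi-mo
        return e
    r=minimize(cost,seed,method="Nelder-Mead",options=dict(initial_simplex=np.array(seed)+np.array([[0,0],[.008,0],[0,.008]]),xatol=1e-4))
    return r.x,-r.fun
FINE=[(.0205,0),(.023,.018),(.027,.018),(.027,.040)]
COARSE=[(.0205,0),(.023,.018),(.027,.018),(.027,.054)]
JAR=[(.029,0),(.029,.05)]
E
python3 - <<'E'
from helpers import *
sc,sd=load("scene0"),load("side0")
for n,u,prof,h in (("fine",(328.9,313.4),FINE,.04),("coarse",(261.1,312.5),COARSE,.054),("green",(259.5,280),COARSE,.054),("jar",(305.3,242.2),JAR,.05)):
    s=at_z(sd,u,h)[:2]
    print(n,s.round(4),[ (fit(cs,s,prof)[0]).round(4) for cs in ([sc,sd],[sc],[sd])], proj(sc,[*s,h/2]).round(0))
# obstacles: foot/top pixels
for n,u,z in (("bottle cap",(313,174),.138),("amber cap",(344,192),.096),("kit top",(266,180),.12),("dye cap",(257,210),.084),("kitbox top",(220,268),.045)):
    print(n,"side",at_z(sd,u,z)[:2].round(3))
for n,u,z in (("bottle cap",(279.5,219),.138),("amber cap",(248.5,238),.096),("kit top",(314,211),.12),("plunger",(327.5,263),.14)):
    print(n,"scene",at_z(sc,u,z)[:2].round(3))
E
```

```text
fine [0.4317 0.3185] [array([0.4324, 0.3211]), array([0.4324, 0.3221]), array([0.4325, 0.321 ])] [[206. 194.]]
coarse [0.5673 0.3464] [array([0.5684, 0.3495]), array([0.5678, 0.35  ]), array([0.5686, 0.3493])] [[236. 183.]]
green [0.5865 0.2394] [array([0.5888, 0.2298]), array([0.5877, 0.2303]), array([0.5899, 0.2298])] [[252. 193.]]
jar [0.4982 0.0698] [array([0.4996, 0.0697]), array([0.5   , 0.0715]), array([0.4994, 0.0697])] [[249. 219.]]
bottle cap side [ 0.494 -0.138]
amber cap side [ 0.407 -0.122]
kit top side [ 0.621 -0.124]
dye cap side [ 0.631 -0.018]
kitbox top side [0.685 0.192]
bottle cap scene [ 0.496 -0.151]
amber cap scene [ 0.401 -0.144]
kit top scene [ 0.629 -0.125]
plunger scene [ 0.499 -0.398]
```

Both cameras agree on all four fits, in metres:
- **Fine sieve:** (0.432, 0.321)
- **Coarse sieve:** (0.568, 0.3495)
- **Green decoy:** (0.589, 0.230)
- **Jar:** (0.4995, 0.070)

The tool axes are x = world +y, y = world +x and z = down. I'll move above the fine sieve.

```bash
python3 -m creep '[{"x":28,"y":-18,"z":0,"grip":1},{"x":32,"y":-24},{"x":32,"y":-24},{"x":32,"y":-24},{"x":32,"y":-24},{"x":32,"y":-24},{"x":32,"y":-24,"z":4},{"x":32,"y":-26,"z":8},{"x":32,"y":-26,"z":10},{"x":31,"y":-24,"z":12}]' 40; python3 - <<'E'
from plant import optics,ctrl
import cv2,numpy as np
c=optics.read_camera("wrist"); cv2.imwrite("pics/w1.png",c["color"]); np.savez("w1.npz",**{k:np.array(v) for k,v in c.items()})
print(ctrl.get_state()["eef_pos"])
from helpers import *
w=load("w1"); sd=load("w1"); print(proj(w,[[.4325,.3211,.04],[.568,.3495,.054]]).round(), fit([w],[.4325,.3211],FINE))
E
```

```text
[6.74465936e-01 7.24897616e-05 2.30227980e-01]
[[   2. -174.]
 [ 144. -243.]] (array([0.4325, 0.3211]), np.float64(nan))$[0]: bad value
helpers.py:28: RuntimeWarning: invalid value encountered in scalar divide
  mi=(f*m).sum()/m.sum(); mo=(f*ring).sum()/ring.sum(); e-=mi-mo
```

View pics/w1.png

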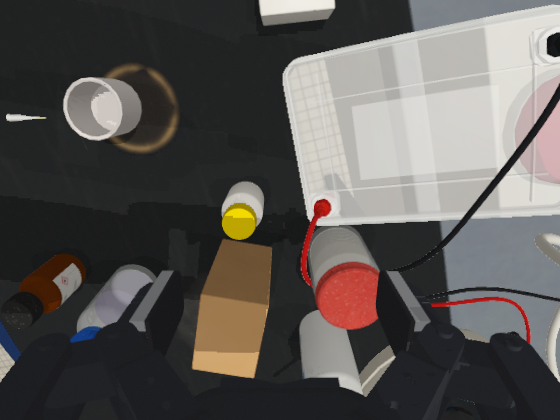

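The wrist view, still at the start pose, shows the jar at (103,108), the dye bottle at (240,215), the carton at (233,310) and the bottle at (110,300). The call was refused because the rows probably need all seven keys.

```bash
python3 -m creep '[{"x":28,"y":-18,"z":0,"rx":0,"ry":0,"rz":0,"grip":1},{"x":32,"y":-24,"z":0,"rx":0,"ry":0,"rz":0,"grip":1},{"x":32,"y":-24,"z":0,"rx":0,"ry":0,"rz":0,"grip":1},{"x":32,"y":-24,"z":0,"rx":0,"ry":0,"rz":0,"grip":1},{"x":32,"y":-24,"z":0,"rx":0,"ry":0,"rz":0,"grip":1},{"x":32,"y":-24,"z":0,"rx":0,"ry":0,"rz":0,"grip":1},{"x":32,"y":-24,"z":4,"rx":0,"ry":0,"rz":0,"grip":1},{"x":32,"y":-26,"z":8,"rx":0,"ry":0,"rz":0,"grip":1},{"x":32,"y":-26,"z":10,"rx":0,"ry":0,"rz":0,"grip":1},{"x":31,"y":-24,"z":12,"rx":0,"ry":0,"rz":0,"grip":1}]' 40; python3 - <<'E'
from plant import optics,ctrl
import cv2,numpy as np
c=optics.read_camera("wrist"); cv2.imwrite("pics/w2.png",c["color"]); np.savez("w2.npz",**{k:np.array(v) for k,v in c.items()})
s=ctrl.get_state();print(s["eef_pos"],s["tcp_rot"])
from helpers import *
w=load("w2"); print(proj(w,[[.4325,.3211,.04],[.568,.3495,.054]]).round())
for n,p,f in (("f",[.4325,.3211],FINE),("c",[.568,.3495],COARSE)):
  try: print(n,fit([w],p,f))
  except Exception as e: print(e)
E
```

```text
time: 0.98
eef_pos: [0.4362, 0.3156, 0.1978]
tcp_rot: [0.707, 0.707, 0.001, 0.0]
contact_force: [1.4, 0.5, 0.2]
opening: 1.005
finger_force: 0.0
[0.43043024 0.3193452  0.1942497 ] [ 0.70557688  0.70862297 -0.00196345 -0.00330029]
[[274. 181.]
 [433. 153.]]
f (array([0.4323688 , 0.32118546]), np.float64(63.33061152655487))
c (array([0.56852205, 0.34818639]), np.float64(62.12474139293319))
```

```bash
python3 -m creep '[{"x":0,"y":0,"z":10,"rx":0,"ry":0,"rz":0,"grip":1},{"x":0,"y":0,"z":12,"rx":0,"ry":0,"rz":0,"grip":1},{"x":0,"y":0,"z":12,"rx":0,"ry":0,"rz":0,"grip":1},{"x":0,"y":0,"z":12,"rx":0,"ry":0,"rz":0,"grip":1},{"x":0,"y":0,"z":12,"rx":0,"ry":0,"rz":0,"grip":1},{"x":0,"y":0,"z":12,"rx":0,"ry":0,"rz":0,"grip":1},{"x":0,"y":0,"z":10,"rx":0,"ry":0,"rz":0,"grip":1},{"x":0,"y":0,"z":10,"rx":0,"ry":0,"rz":0,"grip":1},{"x":0,"y":0,"z":0,"rx":0,"ry":0,"rz":0,"grip":1},{"x":0,"y":0,"z":0,"rx":0,"ry":0,"rz":0,"grip":1}]' 40; python3 - <<'E'
from plant import optics,ctrl
import numpy as np
for i in range(4):
    s=ctrl.get_state();print(s["time"],s["eef_pos"].round(4) if hasattr(s["eef_pos"],"round") else s["eef_pos"],np.round(s["dq"],3)); optics.read_camera("wrist")
E
```

```text
time: 1.87
eef_pos: [0.4374, 0.3139, 0.1068]
tcp_rot: [0.707, 0.707, -0.001, -0.0]
contact_force: [0.5, 0.6, 0.3]
opening: 0.999
finger_force: 0.0
1.8667 [0.4374 0.3139 0.1068] [ 0.003 -0.02  -0.023  0.002  0.004 -0.001]
1.9167 [0.4379 0.3143 0.1076] [ 0.002 -0.015 -0.013 -0.001  0.001  0.   ]
1.9667 [0.4382 0.3145 0.1082] [ 0.003 -0.009 -0.006 -0.     0.003  0.003]
2.0167 [0.4383 0.3146 0.1085] [ 0.001 -0.004 -0.002 -0.    -0.     0.   ]
```

```bash
python3 -m creep '[{"x":3,"y":-3,"z":8,"rx":0,"ry":0,"rz":0,"grip":1},{"x":3.5,"y":-3,"z":12,"rx":0,"ry":0,"rz":0,"grip":1},{"x":0,"y":0,"z":12,"rx":0,"ry":0,"rz":0,"grip":1},{"x":0,"y":0,"z":12,"rx":0,"ry":0,"rz":0,"grip":1},{"x":0,"y":0,"z":12,"rx":0,"ry":0,"rz":0,"grip":1},{"x":0,"y":0,"z":12,"rx":0,"ry":0,"rz":0,"grip":1},{"x":0,"y":0,"z":12,"rx":0,"ry":0,"rz":0,"grip":1},{"x":0,"y":0,"z":8,"rx":0,"ry":0,"rz":0,"grip":1},{"x":0,"y":0,"z":2,"rx":0,"ry":0,"rz":0,"grip":1},{"x":0,"y":0,"z":0,"rx":0,"ry":0,"rz":0,"grip":1}]' 40; python3 - <<'E'
from plant import optics,ctrl
from helpers import *
for n in ("side","wrist"):
    c=optics.read_camera(n); np.savez(n+"3.npz",**{k:np.array(v) for k,v in c.items()})
    if n=="side": a=cv2.resize(c["color"][250:370,260:400],(400,343),interpolation=cv2.INTER_CUBIC)
    else: b=cv2.resize(c["color"],None,fx=343/420,fy=343/420)[:,:400]
cv2.imwrite("pics/p3.png",np.hstack([a,b]))
s=ctrl.get_state();print(s["eef_pos"],proj(load("side3"),[s["eef_pos"]])); print(fit([load("wrist3")],[.4324,.3212],FINE))
E
```

```text
time: 2.9
eef_pos: [0.4311, 0.3204, 0.0165]
tcp_rot: [0.707, 0.707, -0.001, -0.0]
contact_force: [-1.0, -0.4, 0.5]
opening: 1.0
finger_force: 0.0
[0.43216295 0.3208856  0.01795798] [[328.18418703 322.37242201]]
(array([0.43224378, 0.32069923]), np.float64(29.232758514470802))
```

View pics/p3.png

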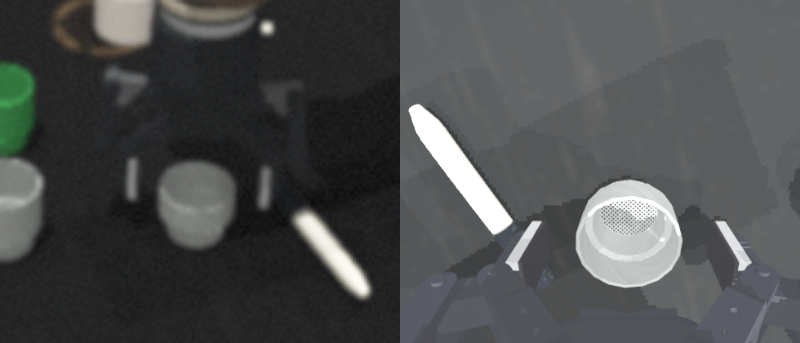

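The fingers straddle the fine sieve, which sits at crop (197,200) in the side view and centred at (628,232) in the wrist view. Now I'll close on it.

```bash
python3 -m creep '[{"x":0,"y":0,"z":0,"rx":0,"ry":0,"rz":0,"grip":0.8},{"x":0,"y":0,"z":0,"rx":0,"ry":0,"rz":0,"grip":0.7},{"x":0,"y":0,"z":0,"rx":0,"ry":0,"rz":0,"grip":0.5},{"x":0,"y":0,"z":0,"rx":0,"ry":0,"rz":0,"grip":0.5},{"x":0,"y":0,"z":0,"rx":0,"ry":0,"rz":0,"grip":0.5},{"x":0,"y":0,"z":0,"rx":0,"ry":0,"rz":0,"grip":0.5},{"x":0,"y":0,"z":-5,"rx":0,"ry":0,"rz":0,"grip":0.5},{"x":0,"y":0,"z":-10,"rx":0,"ry":0,"rz":0,"grip":0.5},{"x":0,"y":0,"z":-15,"rx":0,"ry":0,"rz":0,"grip":0.5},{"x":0,"y":0,"z":-10,"rx":0,"ry":0,"rz":0,"grip":0.5}]' 40
python3 - <<'E'
from plant import optics,ctrl
from helpers import *
c=optics.read_camera("side"); c={k:np.array(v) for k,v in c.items()}; np.savez("side4.npz",**c)
s=ctrl.get_state();print(s["eef_pos"],s["opening"],s["finger_force"])
b=np.array(s["eef_pos"])
def cost(dz):
    g=np.clip(cv2.cvtColor(c["color"],cv2.COLOR_BGR2GRAY).astype(float),0,110)
    m=sil(c,b[0],b[1],[(r,z+dz) for r,z in FINE]); ring=np.clip(cv2.dilate(m,np.ones((7,7)))-m,0,1)
    return (g*m).sum()/m.sum()-(g*ring).sum()/ring.sum()
print([(d,round(cost(d/1000),1)) for d in range(20,60,3)])
E
```

```text
time: 3.83
eef_pos: [0.4317, 0.3207, 0.0587]
tcp_rot: [0.707, 0.707, 0.0, 0.0]
contact_force: [0.3, 0.0, -0.9]
opening: 0.62
finger_force: 42.1
[0.43322238 0.32154821 0.06091036] 0.6166043163278548 42.09624895825982
[(20, np.float64(24.3)), (23, np.float64(26.9)), (26, np.float64(30.2)), (29, np.float64(35.0)), (32, np.float64(41.2)), (35, np.float64(48.0)), (38, np.float64(52.5)), (41, np.float64(51.8)), (44, np.float64(46.3)), (47, np.float64(38.7)), (50, np.float64(30.7)), (53, np.float64(24.0)), (56, np.float64(18.5)), (59, np.float64(14.2))]
```

The fine sieve is held (opening 0.62, 42 N) and lifted. I'll carry it over the jar.

```bash
python3 -m creep '[{"x":-6,"y":2,"z":-15,"rx":0,"ry":0,"rz":0,"grip":0.5},{"x":-20,"y":5,"z":-15,"rx":0,"ry":0,"rz":0,"grip":0.5},{"x":-30,"y":8,"z":-15,"rx":0,"ry":0,"rz":0,"grip":0.5},{"x":-32,"y":9,"z":0,"rx":0,"ry":0,"rz":0,"grip":0.5},{"x":-34,"y":9,"z":0,"rx":0,"ry":0,"rz":0,"grip":0.5},{"x":-34,"y":9,"z":0,"rx":0,"ry":0,"rz":0,"grip":0.5},{"x":-34,"y":9,"z":0,"rx":0,"ry":0,"rz":0,"grip":0.5},{"x":-32,"y":8,"z":0,"rx":0,"ry":0,"rz":0,"grip":0.5},{"x":-20,"y":5,"z":0,"rx":0,"ry":0,"rz":0,"grip":0.5},{"x":-9,"y":3,"z":0,"rx":0,"ry":0,"rz":0,"grip":0.5}]' 40
python3 - <<'E'
from plant import optics,ctrl
from helpers import *
for i in range(3): c=optics.read_camera("side")
c=optics.read_camera("wrist")
s=ctrl.get_state();print(s["eef_pos"],s["tcp_rot"],s["opening"],s["finger_force"])
w={k:np.array(v) for k,v in c.items()}; np.savez("w5.npz",**w)
x,y,z=s["eef_pos"]
print(proj(w,[[x,y,z-.02],[.4995,.07,.05],[.4995,.07,0]]))
f=fit([w],[.4995,.07],JAR);print(f)
cv2.imwrite("pics/w5.png",w["color"])
E
```

```text
time: 4.72
eef_pos: [0.4992, 0.0672, 0.1028]
tcp_rot: [0.708, 0.706, 0.0, 0.0]
contact_force: [-0.3, 0.1, -0.8]
opening: 0.616
finger_force: 42.2
[0.49826805 0.07044439 0.10238024] [ 7.07092129e-01  7.07121296e-01 -1.36306418e-05 -4.39596072e-04] 0.6155829768106806 42.21655581146479
[[278.22423231 253.32478751]
 [280.35899336 230.69362508]
 [280.13288564 205.50076499]]
(array([0.49922226, 0.0701043 ]), np.float64(26.676302785727444))
```

View pics/w5.png

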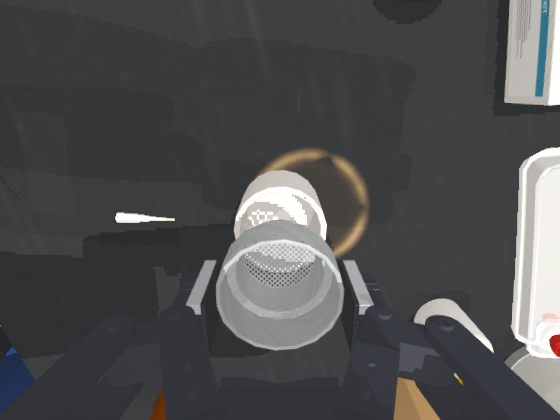

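The held fine sieve is upright at (280,285), and the jar is directly behind and below it at (280,215). I'll check the in-hand offset numerically.

```bash
python3 - <<'E'
from helpers import *
w=load("w5")
for dz in (.118,.123,.128):
  for d in (-.003,0,.003):
    p=proj(w,circ(.4983,.0704+d,dz,.027)); print(dz,d,p.min(0).round(1),p.max(0).round(1))
E
```

```text
0.118 -0.003 [215.6 238.7] [340.7 346.7]
0.118 0 [215.1 231.8] [341.1 341.4]
0.118 0.003 [214.6 224.9] [341.5 336. ]
0.123 -0.003 [213.5 243.9] [342.7 354.4]
0.123 0 [213.  236.8] [343.1 349.1]
0.123 0.003 [212.5 229.6] [343.6 343.6]
0.128 -0.003 [211.2 249.4] [344.8 362.7]
0.128 0 [210.7 242.1] [345.3 357.2]
0.128 0.003 [210.2 234.7] [345.8 351.6]
```

```bash
python3 - <<'E'
from helpers import *
w=load("w5"); g=cv2.cvtColor(w["color"],cv2.COLOR_BGR2GRAY)
print("col280 rows 330-356",g[330:356,276:285].mean(1).round().astype(int).tolist())
print("col 280 rows 212-250",g[212:250,276:285].mean(1).round().astype(int).tolist())
print("row292 210-230",g[288:294,208:228].mean(0).round().astype(int).tolist()," 335-352",g[288:294,334:354].mean(0).round().astype(int).tolist())
E
```

```text
col280 rows 330-356 [142, 142, 142, 141, 141, 141, 141, 140, 140, 140, 140, 139, 139, 139, 140, 140, 147, 170, 171, 160, 84, 65, 66, 65, 65, 65]
col 280 rows 212-250 [207, 208, 210, 210, 214, 220, 219, 207, 149, 162, 159, 160, 161, 160, 158, 156, 156, 156, 157, 158, 159, 161, 161, 160, 161, 161, 162, 186, 231, 239, 231, 218, 202, 204, 201, 192, 202, 200]
row292 210-230 [46, 45, 44, 44, 44, 44, 44, 61, 137, 154, 154, 151, 136, 133, 133, 130, 133, 135, 135, 135]  335-352 [135, 135, 134, 134, 134, 141, 153, 159, 158, 132, 73, 44, 44, 44, 44, 46, 49, 52, 53, 73]
```

In hand the sieve is centred within 1 mm, with its foot at TCP−19 mm. The seated height should therefore be TCP z≈51 mm. Lowering now.

```bash
python3 -m creep '[{"x":0,"y":1,"z":4,"rx":0,"ry":0,"rz":0,"grip":0.5},{"x":0,"y":0,"z":7,"rx":0,"ry":0,"rz":0,"grip":0.5},{"x":0,"y":0,"z":8,"rx":0,"ry":0,"rz":0,"grip":0.5},{"x":0,"y":0,"z":8,"rx":0,"ry":0,"rz":0,"grip":0.5},{"x":0,"y":0,"z":6,"rx":0,"ry":0,"rz":0,"grip":0.5},{"x":0,"y":0,"z":5,"rx":0,"ry":0,"rz":0,"grip":0.5},{"x":0,"y":0,"z":4,"rx":0,"ry":0,"rz":0,"grip":0.5},{"x":0,"y":0,"z":3,"rx":0,"ry":0,"rz":0,"grip":0.5},{"x":0,"y":0,"z":2,"rx":0,"ry":0,"rz":0,"grip":0.5},{"x":0,"y":0,"z":0,"rx":0,"ry":0,"rz":0,"grip":0.5}]' 40
python3 -m creep '[{"x":0,"y":0,"z":0,"rx":0,"ry":0,"rz":0,"grip":0.5},{"x":0,"y":0,"z":0,"rx":0,"ry":0,"rz":0,"grip":0.5},{"x":0,"y":0,"z":1,"rx":0,"ry":0,"rz":0,"grip":0.5},{"x":0,"y":0,"z":1,"rx":0,"ry":0,"rz":0,"grip":0.5},{"x":0,"y":0,"z":1,"rx":0,"ry":0,"rz":0,"grip":0.5},{"x":0,"y":0,"z":0,"rx":0,"ry":0,"rz":0,"grip":0.5},{"x":0,"y":0,"z":0,"rx":0,"ry":0,"rz":0,"grip":0.5},{"x":0,"y":0,"z":0,"rx":0,"ry":0,"rz":0,"grip":0.5},{"x":0,"y":0,"z":0,"rx":0,"ry":0,"rz":0,"grip":0.5},{"x":0,"y":0,"z":0,"rx":0,"ry":0,"rz":0,"grip":0.5}]' 40
```

```text
time: 5.75
eef_pos: [0.4995, 0.0697, 0.0552]
tcp_rot: [0.707, 0.707, -0.0, -0.0]
contact_force: [-0.4, 1.2, -1.0]
opening: 0.619
finger_force: 42.2
time: 6.58
eef_pos: [0.4997, 0.0697, 0.0526]
tcp_rot: [0.707, 0.707, 0.0, 0.0]
contact_force: [0.2, 0.5, -0.7]
opening: 0.616
finger_force: 42.2
```

```bash
python3 -m creep '[{"x":0,"y":0,"z":1,"rx":0,"ry":0,"rz":0,"grip":0.5},{"x":0,"y":0,"z":0.5,"rx":0,"ry":0,"rz":0,"grip":0.5},{"x":0,"y":0,"z":0.5,"rx":0,"ry":0,"rz":0,"grip":0.5},{"x":0,"y":0,"z":0.5,"rx":0,"ry":0,"rz":0,"grip":0.5},{"x":0,"y":0,"z":0.5,"rx":0,"ry":0,"rz":0,"grip":0.5},{"x":0,"y":0,"z":0,"rx":0,"ry":0,"rz":0,"grip":0.5},{"x":0,"y":0,"z":0,"rx":0,"ry":0,"rz":0,"grip":0.5},{"x":0,"y":0,"z":0,"rx":0,"ry":0,"rz":0,"grip":0.5},{"x":0,"y":0,"z":0,"rx":0,"ry":0,"rz":0,"grip":0.5},{"x":0,"y":0,"z":0,"rx":0,"ry":0,"rz":0,"grip":0.5}]' 40
```

```text
time: 7.42
eef_pos: [0.4998, 0.0697, 0.0508]
tcp_rot: [0.707, 0.707, -0.0, -0.0]
contact_force: [-4.2, -0.4, 7.9]
opening: 0.619
finger_force: 42.9
```

I have contact of 8 N at z=50.8 mm, which is the expected seated height. I'll release, retreat and check.

```bash
python3 -m creep '[{"x":0,"y":0,"z":-0.5,"rx":0,"ry":0,"rz":0,"grip":0.7},{"x":0,"y":0,"z":0,"rx":0,"ry":0,"rz":0,"grip":0.8},{"x":0,"y":0,"z":0,"rx":0,"ry":0,"rz":0,"grip":0.9},{"x":0,"y":0,"z":0,"rx":0,"ry":0,"rz":0,"grip":1},{"x":0,"y":0,"z":0,"rx":0,"ry":0,"rz":0,"grip":1},{"x":0,"y":0,"z":-8,"rx":0,"ry":0,"rz":0,"grip":1},{"x":0,"y":0,"z":-16,"rx":0,"ry":0,"rz":0,"grip":1},{"x":0,"y":0,"z":-20,"rx":0,"ry":0,"rz":0,"grip":1},{"x":0,"y":0,"z":-20,"rx":0,"ry":0,"rz":0,"grip":1},{"x":0,"y":0,"z":-16,"rx":0,"ry":0,"rz":0,"grip":1}]' 40
python3 - <<'E'
from plant import optics,ctrl
from helpers import *
out=[]
TW=JAR[:-1]+[(.029,.05),(.027,.05),(.027,.072)]
cs=[]
for n in ("side","wrist"):
    c={k:np.array(v) for k,v in optics.read_camera(n).items()}; np.savez(n+"6.npz",**c); cs.append(c)
a=cv2.resize(cs[0]["color"][205:285,255:355],(420,336),interpolation=cv2.INTER_CUBIC);b=cv2.resize(cs[1]["color"],(448,336))[:,:370]
cv2.imwrite("pics/p6.png",np.hstack([a,b]))
print(ctrl.get_state()["eef_pos"]); print(fit(cs,[.4995,.07],TW),fit(cs[1:],[.4995,.07],TW))
E
```

```text
time: 8.25
eef_pos: [0.5002, 0.0697, 0.1321]
tcp_rot: [0.707, 0.707, 0.001, 0.001]
contact_force: [0.9, -0.8, 0.5]
opening: 1.0
finger_force: 0.0
[0.50213792 0.06959525 0.1338719 ]
(array([0.49968837, 0.07021044]), np.float64(118.93957412303354)) (array([0.49981801, 0.0702705 ]), np.float64(56.836481596759846))
```

View pics/p6.png

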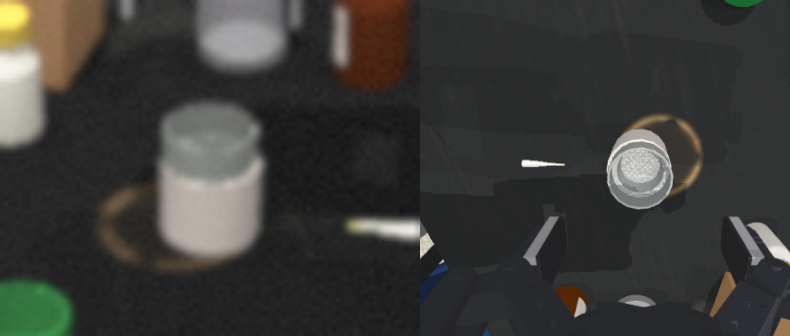

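The fine sieve sits level in the jar, with the collar at crop (210,140) and even all around. The tower axis is (0.4997, 0.0703). Next is the coarse sieve.

```bash
python3 -m creep '[{"x":8,"y":2,"z":0,"rx":0,"ry":0,"rz":0,"grip":1},{"x":25,"y":6,"z":0,"rx":0,"ry":0,"rz":0,"grip":1},{"x":33,"y":8,"z":0,"rx":0,"ry":0,"rz":0,"grip":1},{"x":35,"y":8,"z":0,"rx":0,"ry":0,"rz":0,"grip":1},{"x":35,"y":8,"z":0,"rx":0,"ry":0,"rz":0,"grip":1},{"x":35,"y":8,"z":0,"rx":0,"ry":0,"rz":0,"grip":1},{"x":35,"y":8,"z":0,"rx":0,"ry":0,"rz":0,"grip":1},{"x":35,"y":8,"z":0,"rx":0,"ry":0,"rz":0,"grip":1},{"x":25,"y":7,"z":0,"rx":0,"ry":0,"rz":0,"grip":1},{"x":13,"y":4,"z":0,"rx":0,"ry":0,"rz":0,"grip":1}]' 40
python3 - <<'E'
from plant import optics,ctrl
from helpers import *
for i in range(3):optics.read_camera("side")
w={k:np.array(v) for k,v in optics.read_camera("wrist").items()}
print(ctrl.get_state()["eef_pos"]); print(fit([w],[.5685,.349],COARSE))
E
```

```text
time: 9.18
eef_pos: [0.5655, 0.3521, 0.1276]
tcp_rot: [0.706, 0.708, -0.001, -0.001]
contact_force: [-0.0, -1.2, -0.0]
opening: 0.999
finger_force: 0.0
[0.56542996 0.34855386 0.12793468]
(array([0.56832489, 0.34831624]), np.float64(64.40721029794653))
```

```bash
python3 -m creep '[{"x":0,"y":3,"z":8,"rx":0,"ry":0,"rz":0,"grip":1},{"x":0,"y":0,"z":14,"rx":0,"ry":0,"rz":0,"grip":1},{"x":0,"y":0,"z":15,"rx":0,"ry":0,"rz":0,"grip":1},{"x":0,"y":0,"z":15,"rx":0,"ry":0,"rz":0,"grip":1},{"x":0,"y":0,"z":15,"rx":0,"ry":0,"rz":0,"grip":1},{"x":0,"y":0,"z":14,"rx":0,"ry":0,"rz":0,"grip":1},{"x":0,"y":0,"z":12,"rx":0,"ry":0,"rz":0,"grip":1},{"x":0,"y":0,"z":7,"rx":0,"ry":0,"rz":0,"grip":1},{"x":0,"y":0,"z":3,"rx":0,"ry":0,"rz":0,"grip":1},{"x":0,"y":0,"z":0,"rx":0,"ry":0,"rz":0,"grip":1}]' 40
python3 -m creep '[{"x":0,"y":0,"z":0,"rx":0,"ry":0,"rz":0,"grip":0.8},{"x":0,"y":0,"z":0,"rx":0,"ry":0,"rz":0,"grip":0.7},{"x":0,"y":0,"z":0,"rx":0,"ry":0,"rz":0,"grip":0.5},{"x":0,"y":0,"z":0,"rx":0,"ry":0,"rz":0,"grip":0.5},{"x":0,"y":0,"z":0,"rx":0,"ry":0,"rz":0,"grip":0.5},{"x":0,"y":0,"z":0,"rx":0,"ry":0,"rz":0,"grip":0.5},{"x":0,"y":0,"z":0,"rx":0,"ry":0,"rz":0,"grip":0.5},{"x":0,"y":0,"z":0,"rx":0,"ry":0,"rz":0,"grip":0.5},{"x":0,"y":0,"z":0,"rx":0,"ry":0,"rz":0,"grip":0.5},{"x":0,"y":0,"z":0,"rx":0,"ry":0,"rz":0,"grip":0.5}]' 40
```

```text
time: 10.22
eef_pos: [0.5693, 0.3486, 0.026]
tcp_rot: [0.707, 0.707, -0.001, -0.0]
contact_force: [-0.2, -0.5, -0.3]
opening: 1.001
finger_force: 0.0
time: 11.05
eef_pos: [0.5708, 0.3493, 0.0288]
tcp_rot: [0.707, 0.707, 0.001, 0.0]
contact_force: [0.2, 0.3, 5.3]
opening: 0.619
finger_force: 42.5
```

The coarse sieve is gripped (opening 0.62, 42 N). Now to lift and carry it to the tower.

```bash
python3 -m creep '[{"x":0,"y":0,"z":-6,"rx":0,"ry":0,"rz":0,"grip":0.5},{"x":0,"y":0,"z":-12,"rx":0,"ry":0,"rz":0,"grip":0.5},{"x":0,"y":0,"z":-14,"rx":0,"ry":0,"rz":0,"grip":0.5},{"x":0,"y":0,"z":-14,"rx":0,"ry":0,"rz":0,"grip":0.5},{"x":0,"y":0,"z":-14,"rx":0,"ry":0,"rz":0,"grip":0.5},{"x":0,"y":0,"z":-14,"rx":0,"ry":0,"rz":0,"grip":0.5},{"x":0,"y":0,"z":-14,"rx":0,"ry":0,"rz":0,"grip":0.5},{"x":0,"y":0,"z":-10,"rx":0,"ry":0,"rz":0,"grip":0.5},{"x":0,"y":0,"z":-5,"rx":0,"ry":0,"rz":0,"grip":0.5},{"x":0,"y":0,"z":0,"rx":0,"ry":0,"rz":0,"grip":0.5}]' 40
python3 -m creep '[{"x":-8,"y":-2,"z":0,"rx":0,"ry":0,"rz":0,"grip":0.5},{"x":-25,"y":-6,"z":0,"rx":0,"ry":0,"rz":0,"grip":0.5},{"x":-33,"y":-8,"z":0,"rx":0,"ry":0,"rz":0,"grip":0.5},{"x":-35,"y":-9,"z":0,"rx":0,"ry":0,"rz":0,"grip":0.5},{"x":-35,"y":-9,"z":0,"rx":0,"ry":0,"rz":0,"grip":0.5},{"x":-35,"y":-9,"z":0,"rx":0,"ry":0,"rz":0,"grip":0.5},{"x":-35,"y":-9,"z":0,"rx":0,"ry":0,"rz":0,"grip":0.5},{"x":-35,"y":-9,"z":0,"rx":0,"ry":0,"rz":0,"grip":0.5},{"x":-25,"y":-6,"z":0,"rx":0,"ry":0,"rz":0,"grip":0.5},{"x":-13,"y":-4,"z":0,"rx":0,"ry":0,"rz":0,"grip":0.5}]' 40
python3 - <<'E'
from plant import optics,ctrl
from helpers import *
for i in range(3):optics.read_camera("side")
w={k:np.array(v) for k,v in optics.read_camera("wrist").items()}; np.savez("w7.npz",**w)
s=ctrl.get_state(); x,y,z=s["eef_pos"]; print(s["eef_pos"],s["tcp_rot"],s["opening"],s["finger_force"])
g=cv2.cvtColor(w["color"],cv2.COLOR_BGR2GRAY)
col=g[:,276:285].mean(1); d=np.diff(col); print([(i,int(d[i])) for i in range(200,419) if abs(d[i])>18])
for dd in (-.003,0,.003):
  p=proj(w,circ(x,y+dd,z-.0285+.054,.027)); print(dd,p.min(0).round(1),p.max(0).round(1))
E
```

```text
time: 11.88
eef_pos: [0.5706, 0.3491, 0.1323]
tcp_rot: [0.707, 0.707, 0.002, 0.001]
contact_force: [0.2, 0.2, -0.4]
opening: 0.622
finger_force: 42.1
time: 12.72
eef_pos: [0.4966, 0.0669, 0.1286]
tcp_rot: [0.708, 0.706, -0.001, -0.001]
contact_force: [0.7, -0.4, -0.0]
opening: 0.624
finger_force: 42.2
[0.49802433 0.06956043 0.12929017] [ 7.07528800e-01  7.06684112e-01 -3.51016923e-04 -6.62979326e-04] 0.620830996533713 42.15755917131901
[(202, -40), (245, 43), (246, 24), (250, -26), (251, -28), (261, 22), (263, -32), (264, -47), (265, 30), (266, 25), (268, -29), (269, -44), (274, 28), (304, 19), (307, -28), (354, 19), (357, -71), (372, 50), (373, 20), (379, 28), (380, 31), (382, -48), (383, -76)]
-0.003 [212.7 249.4] [346.6 362.9]
0 [212.2 242.1] [347.  357.4]
0.003 [211.6 234.7] [347.5 351.8]
```

The in-hand offset is under 1 mm. Lowering into the fine sieve.

```bash
python3 -m creep '[{"x":1,"y":1,"z":3,"rx":0,"ry":0,"rz":0,"grip":0.5},{"x":0,"y":0,"z":6,"rx":0,"ry":0,"rz":0,"grip":0.5},{"x":0,"y":0,"z":7,"rx":0,"ry":0,"rz":0,"grip":0.5},{"x":0,"y":0,"z":7,"rx":0,"ry":0,"rz":0,"grip":0.5},{"x":0,"y":0,"z":6,"rx":0,"ry":0,"rz":0,"grip":0.5},{"x":0,"y":0,"z":5,"rx":0,"ry":0,"rz":0,"grip":0.5},{"x":0,"y":0,"z":4,"rx":0,"ry":0,"rz":0,"grip":0.5},{"x":0,"y":0,"z":3,"rx":0,"ry":0,"rz":0,"grip":0.5},{"x":0,"y":0,"z":2,"rx":0,"ry":0,"rz":0,"grip":0.5},{"x":0,"y":0,"z":0,"rx":0,"ry":0,"rz":0,"grip":0.5}]' 40
python3 -m creep '[{"x":0,"y":0,"z":0.5,"rx":0,"ry":0,"rz":0,"grip":0.5},{"x":0,"y":0,"z":0.5,"rx":0,"ry":0,"rz":0,"grip":0.5},{"x":0,"y":0,"z":0.5,"rx":0,"ry":0,"rz":0,"grip":0.5},{"x":0,"y":0,"z":0.5,"rx":0,"ry":0,"rz":0,"grip":0.5},{"x":0,"y":0,"z":0,"rx":0,"ry":0,"rz":0,"grip":0.5},{"x":0,"y":0,"z":0,"rx":0,"ry":0,"rz":0,"grip":0.5},{"x":0,"y":0,"z":0,"rx":0,"ry":0,"rz":0,"grip":0.5},{"x":0,"y":0,"z":0,"rx":0,"ry":0,"rz":0,"grip":0.5},{"x":0,"y":0,"z":0,"rx":0,"ry":0,"rz":0,"grip":0.5},{"x":0,"y":0,"z":0,"rx":0,"ry":0,"rz":0,"grip":0.5}]' 40
```

```text
time: 13.75
eef_pos: [0.4995, 0.0707, 0.0867]
tcp_rot: [0.707, 0.707, -0.0, -0.0]
contact_force: [-0.2, -0.8, -0.3]
opening: 0.622
finger_force: 42.2
time: 14.58
eef_pos: [0.4997, 0.0707, 0.0851]
tcp_rot: [0.707, 0.707, -0.0, 0.0]
contact_force: [0.4, -0.1, -1.2]
opening: 0.62
finger_force: 42.2
```

```bash
python3 -m creep '[{"x":0,"y":0,"z":0.5,"rx":0,"ry":0,"rz":0,"grip":0.5},{"x":0,"y":0,"z":0.5,"rx":0,"ry":0,"rz":0,"grip":0.5},{"x":0,"y":0,"z":0.5,"rx":0,"ry":0,"rz":0,"grip":0.5},{"x":0,"y":0,"z":0.5,"rx":0,"ry":0,"rz":0,"grip":0.5},{"x":0,"y":0,"z":0.5,"rx":0,"ry":0,"rz":0,"grip":0.5},{"x":0,"y":0,"z":0.5,"rx":0,"ry":0,"rz":0,"grip":0.5},{"x":0,"y":0,"z":0,"rx":0,"ry":0,"rz":0,"grip":0.5},{"x":0,"y":0,"z":0,"rx":0,"ry":0,"rz":0,"grip":0.5},{"x":0,"y":0,"z":0,"rx":0,"ry":0,"rz":0,"grip":0.5},{"x":0,"y":0,"z":0,"rx":0,"ry":0,"rz":0,"grip":0.5}]' 40
```

```text
time: 15.42
eef_pos: [0.4998, 0.0707, 0.0827]
tcp_rot: [0.707, 0.707, -0.0, 0.0]
contact_force: [-3.0, -0.2, 5.2]
opening: 0.622
finger_force: 42.7
```

Contact at 82.7 mm, with 82.5 mm expected. Releasing and rising.

```bash
python3 -m creep '[{"x":0,"y":0,"z":-0.5,"rx":0,"ry":0,"rz":0,"grip":0.7},{"x":0,"y":0,"z":0,"rx":0,"ry":0,"rz":0,"grip":0.8},{"x":0,"y":0,"z":0,"rx":0,"ry":0,"rz":0,"grip":0.9},{"x":0,"y":0,"z":0,"rx":0,"ry":0,"rz":0,"grip":1},{"x":0,"y":0,"z":0,"rx":0,"ry":0,"rz":0,"grip":1},{"x":0,"y":0,"z":-10,"rx":0,"ry":0,"rz":0,"grip":1},{"x":0,"y":0,"z":-25,"rx":0,"ry":0,"rz":0,"grip":1},{"x":0,"y":0,"z":-35,"rx":0,"ry":0,"rz":0,"grip":1},{"x":0,"y":0,"z":-30,"rx":0,"ry":0,"rz":0,"grip":1},{"x":0,"y":0,"z":-20,"rx":0,"ry":0,"rz":0,"grip":1}]' 40
python3 - <<'E'
from plant import optics,ctrl
from helpers import *
TW=[(.029,0),(.029,.05),(.027,.05),(.027,.108)]
cs=[]
for n in ("side","wrist","scene"):
    c={k:np.array(v) for k,v in optics.read_camera(n).items()}; np.savez(n+"8.npz",**c); cs.append(c)
a=cv2.resize(cs[0]["color"][195:285,255:355],(373,336),interpolation=cv2.INTER_CUBIC);b=cv2.resize(cs[2]["color"][235:345,270:390],None,fx=3.05,fy=3.05,interpolation=cv2.INTER_CUBIC)
cv2.imwrite("pics/p8.png",np.hstack([a,b[:336]]))
print(ctrl.get_state()["eef_pos"]); print(fit(cs,[.4995,.07],TW),fit(cs[1:2],[.4995,.07],TW))
E
```

```text
time: 16.25
eef_pos: [0.501, 0.0707, 0.2069]
tcp_rot: [0.707, 0.707, 0.002, 0.002]
contact_force: [0.7, 0.4, 0.4]
opening: 0.999
finger_force: 0.0
[0.50106183 0.07064883 0.20544419]
(array([0.4999814 , 0.07046515]), np.float64(169.49903980823922)) (array([0.50002774, 0.07056809]), np.float64(64.3314274972567))
```

View pics/p8.png

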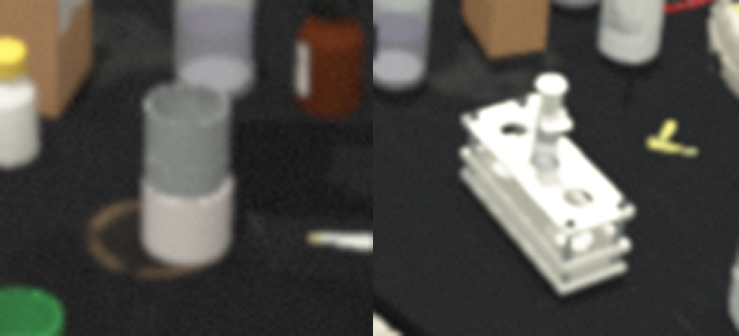

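The tower stands straight at side crop (187,175), with its axis at (0.500, 0.0705). The syringe stands in the middle hole, with its plunger head at crop (551,82). I'll move toward the rack at this height, which clears the 138 mm bottle.

```bash
python3 -m creep '[{"x":-10,"y":0,"z":-10,"rx":0,"ry":0,"rz":0,"grip":1},{"x":-25,"y":0,"z":-10,"rx":0,"ry":0,"rz":0,"grip":1},{"x":-35,"y":0,"z":-5,"rx":0,"ry":0,"rz":0,"grip":1},{"x":-38,"y":0,"z":0,"rx":0,"ry":0,"rz":0,"grip":1},{"x":-38,"y":0,"z":0,"rx":0,"ry":0,"rz":0,"grip":1},{"x":-38,"y":0,"z":0,"rx":0,"ry":0,"rz":0,"grip":1},{"x":-38,"y":0,"z":0,"rx":0,"ry":0,"rz":0,"grip":1},{"x":-38,"y":0,"z":0,"rx":0,"ry":0,"rz":0,"grip":1},{"x":-38,"y":0,"z":0,"rx":0,"ry":0,"rz":0,"grip":1},{"x":-38,"y":0,"z":0,"rx":0,"ry":0,"rz":0,"grip":1}]' 40
python3 -m creep '[{"x":-35,"y":0,"z":0,"rx":0,"ry":0,"rz":0,"grip":1},{"x":-25,"y":0,"z":0,"rx":0,"ry":0,"rz":0,"grip":1},{"x":-16,"y":0,"z":0,"rx":0,"ry":0,"rz":0,"grip":1},{"x":-5,"y":0,"z":0,"rx":0,"ry":0,"rz":0,"grip":1},{"x":0,"y":0,"z":0,"rx":0,"ry":0,"rz":0,"grip":1},{"x":0,"y":0,"z":0,"rx":0,"ry":0,"rz":0,"grip":1},{"x":0,"y":0,"z":0,"rx":0,"ry":0,"rz":0,"grip":1},{"x":0,"y":0,"z":0,"rx":0,"ry":0,"rz":0,"grip":1},{"x":0,"y":0,"z":0,"rx":0,"ry":0,"rz":0,"grip":1},{"x":0,"y":0,"z":0,"rx":0,"ry":0,"rz":0,"grip":1}]' 40
python3 - <<'E'
from plant import optics,ctrl
from helpers import *
w={k:np.array(v) for k,v in optics.read_camera("wrist").items()}; np.savez("w9.npz",**w); cv2.imwrite("pics/w9.png",w["color"])
s=ctrl.get_state(); print(s["eef_pos"],s["tcp_rot"])
E
```

```text
time: 17.23
eef_pos: [0.4981, -0.2672, 0.2259]
tcp_rot: [0.707, 0.707, -0.0, -0.002]
contact_force: [0.6, -0.0, -1.0]
opening: 1.001
finger_force: 0.0
time: 18.07
eef_pos: [0.4999, -0.3454, 0.2278]
tcp_rot: [0.707, 0.708, 0.0, 0.0]
contact_force: [0.7, 0.1, 0.7]
opening: 1.0
finger_force: 0.0
[ 0.4998788  -0.34558991  0.22779274] [7.06736542e-01 7.07476814e-01 7.51167042e-06 1.32412934e-04]
```

View pics/w9.png

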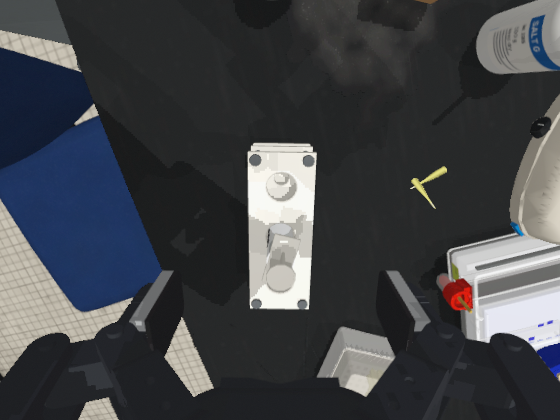

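In the wrist view the rack's top plate has corners near (247,153), (317,153), (309,308) and (250,308). The plunger head is at (281,277) and the wings are around (284,240). Rack yaw looks small.

```bash
python3 - <<'E'
from helpers import *
w=load("w9"); sc=load("scene8")
c=np.array([at_z(w,u,.068)[:2] for u in ((247,153),(317,153),(309,308),(250,308))]); print(c.round(4).tolist(),c.mean(0).round(4))
# box contrast fit: wrist, top plate only, + scene full box
def mask(cam,p,z0,z1):
    cs,sn=np.cos(p[2]),np.sin(p[2]); pts=[(p[0]+cs*a-sn*b,p[1]+sn*a+cs*b,z) for a in(-.031,.031) for b in(-.0825,.0825) for z in(z0,z1)]
    m=np.zeros(cam["color"].shape[:2],np.uint8); h=cv2.convexHull(proj(cam,pts).astype(np.float32))
    cv2.fillConvexPoly(m,np.round(h*16).astype(np.int32),255,cv2.LINE_AA,4); return m/255.
def cost(p,cams):
    e=0
    for cam,z0 in cams:
        g=np.clip(cv2.cvtColor(cam["color"],cv2.COLOR_BGR2GRAY).astype(float),0,130)
        m=mask(cam,p,z0,.068); r=np.clip(cv2.dilate(m,np.ones((7,7)))-m,0,1)
        e-=(g*m).sum()/m.sum()-(g*r).sum()/r.sum()
    return e
q=list(c.mean(0))+[0.]
for cams in ([(w,0.)],[(w,.066)],[(sc,0.)],[(w,0.),(sc,0.)]):
    r=minimize(cost,q,args=(cams,),method="Nelder-Mead",options=dict(initial_simplex=np.array(q)+np.array([[0,0,0],[.005,0,0],[0,.005,0],[0,0,.05]]),xatol=1e-4)); print(r.x.round(4),round(r.fun,1))
x,y=r.x[:2]
for cam,u,n in ((w,(281,277),"wrist plunger"),(sc,(328.4,261.9),"scene plunger")):
    print(n,[(round(z,3),at_z(cam,u,z)[:2].round(4).tolist()) for z in (.13,.14,.15,.16)])
# triangulate plunger top
o1,d1=ray(w,(281,277));o2,d2=ray(sc,(328.4,261.9)); k=np.linalg.lstsq(np.c_[d1,-d2],o2-o1,rcond=None)[0]; print(o1+d1*k[0],o2+d2*k[1])
E
```

```text
[[0.4717, -0.3149], [0.5339, -0.3149], [0.5313, -0.4763], [0.4699, -0.4763]] [ 0.5017 -0.3956]
[ 0.501  -0.3966 -0.0143] -88.5
[ 0.5011 -0.3948 -0.0131] -77.1
[ 0.5004 -0.3987 -0.0051] -73.4
[ 0.501  -0.3971 -0.0139] -161.3
wrist plunger [(0.13, [0.5017, -0.4037]), (0.14, [0.5016, -0.398]), (0.15, [0.5015, -0.3922]), (0.16, [0.5015, -0.3864])]
scene plunger [(0.13, [0.512, -0.3831]), (0.14, [0.5035, -0.3947]), (0.15, [0.4951, -0.4064]), (0.16, [0.4866, -0.418])]
[ 0.50158373 -0.39687657  0.14187031] [ 0.50188731 -0.39702342  0.14195713]
```

The rack centre is (0.501, −0.397), its yaw is below 1°, and the plunger top triangulates to z=0.142. That puts the grip point at z≈0.096 and the tip at ≈0.008. Descending to TCP z≈0.079.

```bash
python3 -m creep '[{"x":-8,"y":0.4,"z":0,"rx":0,"ry":0,"rz":0,"grip":0.7},{"x":-14,"y":0.5,"z":0,"rx":0,"ry":0,"rz":0,"grip":0.7},{"x":-14,"y":0.5,"z":0,"rx":0,"ry":0,"rz":0,"grip":0.7},{"x":-11,"y":0,"z":0,"rx":0,"ry":0,"rz":0,"grip":0.7},{"x":-4.5,"y":0,"z":6,"rx":0,"ry":0,"rz":0,"grip":0.7},{"x":0,"y":0,"z":12,"rx":0,"ry":0,"rz":0,"grip":0.7},{"x":0,"y":0,"z":12,"rx":0,"ry":0,"rz":0,"grip":0.7},{"x":0,"y":0,"z":8,"rx":0,"ry":0,"rz":0,"grip":0.7},{"x":0,"y":0,"z":2,"rx":0,"ry":0,"rz":0,"grip":0.7},{"x":0,"y":0,"z":0,"rx":0,"ry":0,"rz":0,"grip":0.7}]' 40
python3 - <<'E'
from plant import optics,ctrl
from helpers import *
w={k:np.array(v) for k,v in optics.read_camera("wrist").items()}; np.savez("w10.npz",**w)
s=ctrl.get_state(); print(s["eef_pos"],s["tcp_rot"],proj(w,[.501,-.397,.142]))
g=cv2.cvtColor(w["color"],cv2.COLOR_BGR2GRAY); cv2.imwrite("pics/w10.png",cv2.resize(w["color"][150:420,130:430],None,fx=2,fy=2))
E
```

```text
time: 18.95
eef_pos: [0.5005, -0.3966, 0.1854]
tcp_rot: [0.707, 0.707, 0.0, -0.002]
contact_force: [-0.6, 0.1, 0.7]
opening: 0.701
finger_force: 0.0
[ 0.5009476  -0.39706481  0.18669981] [ 7.06899207e-01  7.07313877e-01  6.63683415e-05 -7.65531681e-04] [[279.86925049 237.66942239]]
```

View pics/w10.png

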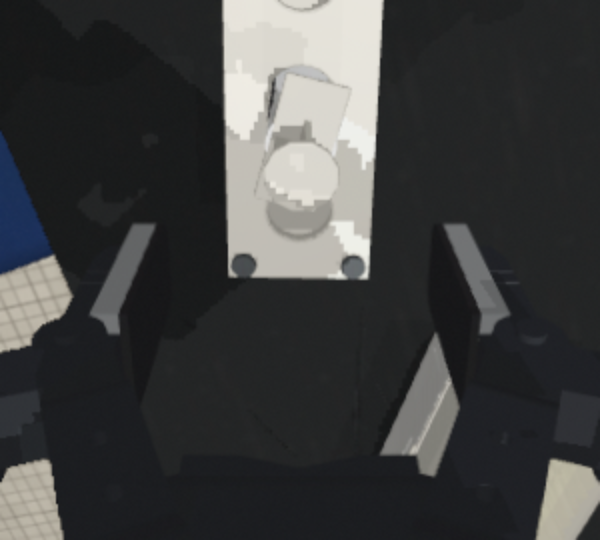

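The plunger head at crop (301,174), i.e. pixel (280.5,237), matches the prediction of (279.9,237.7). The finger wings, with edge (287,73)→(351,88), are turned about −13° in yaw. I'll turn the tool +13° about its z and descend.

```bash
python3 -m creep '[{"x":0,"y":0,"z":0,"rx":0,"ry":0,"rz":2.5,"grip":0.7},{"x":0,"y":0,"z":4,"rx":0,"ry":0,"rz":4,"grip":0.7},{"x":0,"y":0,"z":10,"rx":0,"ry":0,"rz":4,"grip":0.7},{"x":0,"y":0,"z":14,"rx":0,"ry":0,"rz":2.5,"grip":0.7},{"x":0,"y":0,"z":16,"rx":0,"ry":0,"rz":0,"grip":0.7},{"x":0,"y":0,"z":16,"rx":0,"ry":0,"rz":0,"grip":0.7},{"x":0,"y":0,"z":16,"rx":0,"ry":0,"rz":0,"grip":0.7},{"x":0,"y":0,"z":14,"rx":0,"ry":0,"rz":0,"grip":0.7},{"x":0,"y":0,"z":8,"rx":0,"ry":0,"rz":0,"grip":0.7},{"x":0,"y":0,"z":3,"rx":0,"ry":0,"rz":0,"grip":0.7}]' 40
python3 -m creep '[{"x":0,"y":0,"z":4,"rx":0,"ry":0,"rz":0,"grip":0.7},{"x":0,"y":0,"z":2,"rx":0,"ry":0,"rz":0,"grip":0.7},{"x":0,"y":0,"z":0,"rx":0,"ry":0,"rz":0,"grip":0.7},{"x":0,"y":0,"z":0,"rx":0,"ry":0,"rz":0,"grip":0.7},{"x":0,"y":0,"z":0,"rx":0,"ry":0,"rz":0,"grip":0.7},{"x":0,"y":0,"z":0,"rx":0,"ry":0,"rz":0,"grip":0.7},{"x":0,"y":0,"z":0,"rx":0,"ry":0,"rz":0,"grip":0.7},{"x":0,"y":0,"z":0,"rx":0,"ry":0,"rz":0,"grip":0.7},{"x":0,"y":0,"z":0,"rx":0,"ry":0,"rz":0,"grip":0.7},{"x":0,"y":0,"z":0,"rx":0,"ry":0,"rz":0,"grip":0.7}]' 40
```

```text
time: 19.83
eef_pos: [0.5006, -0.3971, 0.0851]
tcp_rot: [0.783, 0.623, -0.0, -0.001]
contact_force: [0.8, 0.9, -0.1]
opening: 0.698
finger_force: 0.0
time: 20.67
eef_pos: [0.5011, -0.3978, 0.0806]
tcp_rot: [0.783, 0.623, 0.0, 0.0]
contact_force: [0.4, 0.6, -0.5]
opening: 0.703
finger_force: 0.0
```

```bash
python3 -m creep '[{"x":0,"y":0,"z":0,"rx":0,"ry":0,"rz":0,"grip":0.5},{"x":0,"y":0,"z":0,"rx":0,"ry":0,"rz":0,"grip":0.4},{"x":0,"y":0,"z":0,"rx":0,"ry":0,"rz":0,"grip":0.3},{"x":0,"y":0,"z":0,"rx":0,"ry":0,"rz":0,"grip":0.15},{"x":0,"y":0,"z":0,"rx":0,"ry":0,"rz":0,"grip":0.15},{"x":0,"y":0,"z":0,"rx":0,"ry":0,"rz":0,"grip":0.15},{"x":0,"y":0,"z":0,"rx":0,"ry":0,"rz":0,"grip":0.15},{"x":0,"y":0,"z":0,"rx":0,"ry":0,"rz":0,"grip":0.15},{"x":0,"y":0,"z":0,"rx":0,"ry":0,"rz":0,"grip":0.15},{"x":0,"y":0,"z":0,"rx":0,"ry":0,"rz":0,"grip":0.15}]' 35
```

```text
time: 21.5
eef_pos: [0.5011, -0.3978, 0.0806]
tcp_rot: [0.783, 0.623, -0.0, 0.0]
contact_force: [-0.4, -0.7, 0.5]
opening: 0.273
finger_force: 34.3
```

The barrel is gripped (opening 0.273, 34 N). Lifting straight up.

```bash
python3 -m creep '[{"x":0,"y":0,"z":-3,"rx":0,"ry":0,"rz":0,"grip":0.15},{"x":0,"y":0,"z":-7,"rx":0,"ry":0,"rz":0,"grip":0.15},{"x":0,"y":0,"z":-10,"rx":0,"ry":0,"rz":0,"grip":0.15},{"x":0,"y":0,"z":-10,"rx":0,"ry":0,"rz":0,"grip":0.15},{"x":0,"y":0,"z":-10,"rx":0,"ry":0,"rz":0,"grip":0.15},{"x":0,"y":0,"z":-10,"rx":0,"ry":0,"rz":0,"grip":0.15},{"x":0,"y":0,"z":-12,"rx":0,"ry":0,"rz":0,"grip":0.15},{"x":0,"y":0,"z":-14,"rx":0,"ry":0,"rz":0,"grip":0.15},{"x":0,"y":0,"z":-14,"rx":0,"ry":0,"rz":0,"grip":0.15},{"x":0,"y":0,"z":-14,"rx":0,"ry":0,"rz":0,"grip":0.15}]' 35
python3 -m creep '[{"x":0,"y":0,"z":-14,"rx":0,"ry":0,"rz":0,"grip":0.15},{"x":0,"y":0,"z":-14,"rx":0,"ry":0,"rz":0,"grip":0.15},{"x":0,"y":0,"z":-14,"rx":0,"ry":0,"rz":0,"grip":0.15},{"x":0,"y":0,"z":-12,"rx":0,"ry":0,"rz":0,"grip":0.15},{"x":0,"y":0,"z":-10,"rx":0,"ry":0,"rz":-3,"grip":0.15},{"x":0,"y":0,"z":-6,"rx":0,"ry":0,"rz":-4,"grip":0.15},{"x":0,"y":0,"z":-3,"rx":0,"ry":0,"rz":-4,"grip":0.15},{"x":0,"y":0,"z":0,"rx":0,"ry":0,"rz":-2,"grip":0.15},{"x":0,"y":0,"z":0,"rx":0,"ry":0,"rz":0,"grip":0.15},{"x":0,"y":0,"z":0,"rx":0,"ry":0,"rz":0,"grip":0.15}]' 35
python3 - <<'E'
from plant import optics,ctrl
from helpers import *
cs=[]
for n in ("scene","side"):
    c={k:np.array(v) for k,v in optics.read_camera(n).items()}; np.savez(n+"11.npz",**c); cs.append(c)
s=ctrl.get_state(); x,y,z=s["eef_pos"]; print(s["eef_pos"],s["tcp_rot"],s["opening"],s["finger_force"])
im=[]
for c in cs:
    p=proj(c,[[x,y,z],[x,y,z-.072]]); print(p.round(1).tolist()); u=p.mean(0).astype(int)
    x0,y0=u[0]-45,u[1]-55; print(x0,y0); im.append(cv2.resize(c["color"][y0:y0+110,x0:x0+90],None,fx=4,fy=4,interpolation=cv2.INTER_CUBIC))
cv2.imwrite("pics/p11.png",np.hstack(im))
E
```

```text
time: 22.33
eef_pos: [0.5012, -0.3979, 0.1864]
tcp_rot: [0.783, 0.623, 0.0, 0.0]
contact_force: [0.2, -0.6, -0.8]
opening: 0.27
finger_force: 34.3
time: 23.17
eef_pos: [0.501, -0.3978, 0.2578]
tcp_rot: [0.707, 0.707, -0.0, -0.0]
contact_force: [0.0, 0.4, -0.7]
opening: 0.269
finger_force: 34.3
[ 0.50095305 -0.39769955  0.25742448] [ 7.07389791e-01  7.06823592e-01  8.35622893e-06 -3.07601569e-04] 0.2690012138536203 34.27989900112152
[[331.8, 221.3], [329.5, 247.2]]
285 179
[[316.5, 102.8], [315.8, 125.1]]
271 58
```

View pics/p11.png

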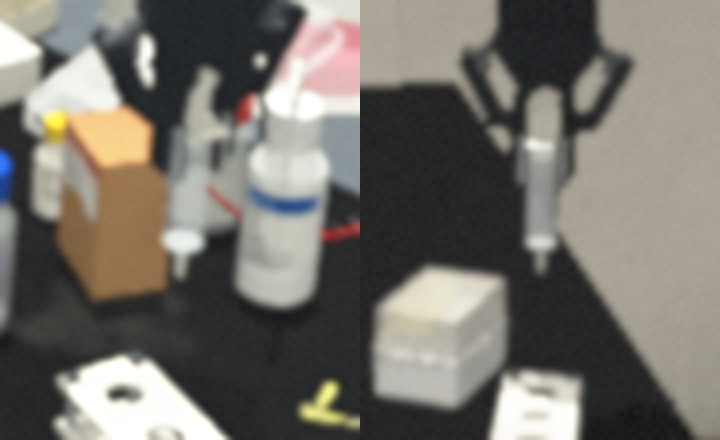

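The syringe hangs upright. Its tip is at scene (330,248.5) and side (316.3,126), within about 1 mm laterally of the TCP axis and about 74 mm below the TCP. That was my last picture, so the remaining checks will be numeric. I'll carry it at tip z≈0.18, above the 138 mm bottle.

```bash
python3 -m creep '[{"x":4,"y":0,"z":0,"rx":0,"ry":0,"rz":0,"grip":0.15},{"x":10,"y":0,"z":0,"rx":0,"ry":0,"rz":0,"grip":0.15},{"x":17,"y":0,"z":0,"rx":0,"ry":0,"rz":0,"grip":0.15},{"x":23,"y":0,"z":0,"rx":0,"ry":0,"rz":0,"grip":0.15},{"x":27,"y":0,"z":0,"rx":0,"ry":0,"rz":0,"grip":0.15},{"x":29,"y":0,"z":0,"rx":0,"ry":0,"rz":0,"grip":0.15},{"x":30,"y":0,"z":0,"rx":0,"ry":0,"rz":0,"grip":0.15},{"x":30,"y":0,"z":0,"rx":0,"ry":0,"rz":0,"grip":0.15},{"x":30,"y":0,"z":0,"rx":0,"ry":0,"rz":0,"grip":0.15},{"x":30,"y":0,"z":0,"rx":0,"ry":0,"rz":0,"grip":0.15}]' 35
python3 -m creep '[{"x":30,"y":0,"z":0,"rx":0,"ry":0,"rz":0,"grip":0.15},{"x":30,"y":0,"z":0,"rx":0,"ry":0,"rz":0,"grip":0.15},{"x":30,"y":0,"z":0,"rx":0,"ry":0,"rz":0,"grip":0.15},{"x":30,"y":0,"z":0,"rx":0,"ry":0,"rz":0,"grip":0.15},{"x":29,"y":0,"z":0,"rx":0,"ry":0,"rz":0,"grip":0.15},{"x":27,"y":0,"z":0,"rx":0,"ry":0,"rz":0,"grip":0.15},{"x":23,"y":0,"z":0,"rx":0,"ry":0,"rz":0,"grip":0.15},{"x":19,"y":0,"z":0,"rx":0,"ry":0,"rz":0,"grip":0.15},{"x":13,"y":0,"z":0,"rx":0,"ry":0,"rz":0,"grip":0.15},{"x":7,"y":0,"z":0,"rx":0,"ry":0,"rz":0,"grip":0.15}]' 35
python3 -m creep '[{"x":0,"y":0,"z":0,"rx":0,"ry":0,"rz":0,"grip":0.15},{"x":0,"y":0,"z":0,"rx":0,"ry":0,"rz":0,"grip":0.15},{"x":0,"y":0,"z":0,"rx":0,"ry":0,"rz":0,"grip":0.15},{"x":0,"y":0,"z":0,"rx":0,"ry":0,"rz":0,"grip":0.15},{"x":0,"y":0,"z":0,"rx":0,"ry":0,"rz":0,"grip":0.15},{"x":0,"y":0,"z":0,"rx":0,"ry":0,"rz":0,"grip":0.15},{"x":0,"y":0,"z":0,"rx":0,"ry":0,"rz":0,"grip":0.15},{"x":0,"y":0,"z":0,"rx":0,"ry":0,"rz":0,"grip":0.15},{"x":0,"y":0,"z":0,"rx":0,"ry":0,"rz":0,"grip":0.15},{"x":0,"y":0,"z":0,"rx":0,"ry":0,"rz":0,"grip":0.15}]' 35
python3 - <<'E'
from plant import optics,ctrl
from helpers import *
TW=[(.029,0),(.029,.05),(.027,.05),(.027,.108)]
cs={n:{k:np.array(v) for k,v in optics.read_camera(n).items()} for n in ("scene","side","wrist")}
for n,c in cs.items(): np.savez(n+"12.npz",**c)
s=ctrl.get_state(); x,y,z=s["eef_pos"]; print(s["eef_pos"],s["opening"],s["finger_force"])
print(fit([cs["side"],cs["scene"]],[.5,.0705],TW)[0])
# syringe below the fingertips: nozzle+cone+barrel silhouette, free x,y,tip z, using brightness
for n in ("scene","side"):
    c=cs[n]; g=cv2.cvtColor(c["color"],cv2.COLOR_BGR2GRAY)
    u=proj(c,[x,y,z-.0735])[0]; print(n,u.round(1)); i,j=np.round(u).astype(int)
    print(g[j-8:j+8,i-6:i+7])
E
```

```text
time: 24.1
eef_pos: [0.5005, -0.1656, 0.2575]
tcp_rot: [0.707, 0.707, 0.0, -0.0]
contact_force: [0.2, -0.5, -0.3]
opening: 0.267
finger_force: 34.3
time: 24.93
eef_pos: [0.5002, 0.0724, 0.2575]
tcp_rot: [0.706, 0.708, 0.0, -0.0]
contact_force: [0.5, -0.0, -0.3]
opening: 0.269
finger_force: 34.3
time: 25.77
eef_pos: [0.5011, 0.0701, 0.2575]
tcp_rot: [0.707, 0.707, -0.0, -0.0]
contact_force: [1.5, -0.8, -0.8]
opening: 0.27
finger_force: 34.3
[0.50108376 0.07020613 0.25757466] 0.2730910742669717 34.28704261779785
[0.49993771 0.07138827]
scene [249.2 175.6]
[[185 195 201 212 224 228 229 227 221 213 206 206 207]
 [164 176 185 205 220 227 228 230 228 226 221 218 208]
 [146 151 158 173 194 206 213 225 232 234 232 229 220]
 [141 140 146 159 180 194 201 220 235 239 238 237 235]
 [142 150 165 188 207 211 207 222 236 239 239 239 240]
 [158 181 207 225 231 226 215 223 237 240 239 240 241]
 [194 221 233 239 240 231 221 227 238 240 239 240 241]
 [228 236 242 242 242 236 229 233 240 240 239 241 241]
 [241 243 243 243 242 240 237 239 241 241 240 241 242]
 [243 243 243 243 243 242 242 242 242 241 240
[... 540 characters left out ...]
32 172 181 179 188 209 222 225 227 227]
 [ 39  47  76 122 158 171 175 180 192 201 207 211 213]
 [ 39  47  72 114 143 164 169 172 177 183 188 189 191]
 [ 40  45  71 106 135 157 169 167 170 172 175 177 179]
 [ 40  51  69 107 132 151 162 163 163 168 167 171 173]
 [ 42  47  71 103 129 147 155 155 156 158 162 163 162]
 [ 43  47  67 102 127 140 148 151 150 151 153 154 154]
 [ 42  47  71 102 127 137 142 143 142 145 145 145 148]
 [ 39  46  68  99 124 133 136 136 137 136 136 138 137]
 [ 40  43  67  99 122 130 130 134 131 134 137 138 136]
 [ 43  45  66  97 117 123 129 129 130 131 135 135 138]
 [ 36  47  65  98 113 123 126 131 132 135 133 134 136]
 [ 45  45  66  94 114 122 125 132 132 133 135 135 136]]
```

```bash
python3 - <<'E'
from helpers import *
T=np.array([.50095,-.3977,.25742])
for n in ("scene","side"):
    a,b=load(n+"8"),load(n+"11")
    d=cv2.absdiff(a["color"],b["color"]).max(2).astype(int)
    for h in (.0735,.062):
        print(n,h,proj(b,[T[0],T[1],T[2]-h])[0].round(1))
    u=proj(b,[T[0],T[1],T[2]-.0735])[0]; i,j=np.round(u).astype(int); print(i,j); print(d[j-12:j+7,i-7:i+8])
E
```

```text
scene 0.0735 [329.5 247.8]
scene 0.062 [329.8 243.7]
329 248
[[  4   3   7  38  77 111 142 151 145 131 121 103  80  51  24]
 [  1   3  20  63 111 155 184 196 193 184 172 158 124  78  36]
 [  3   2  27  77 131 169 192 209 210 206 203 195 172 122  56]
 [  1   2  23  74 125 171 192 203 206 207 210 206 193 139  66]
 [  1   2   9  47  97 148 180 194 199 200 202 197 172 122  59]
 [  3   1   2  18  56 101 147 177 186 182 168 147 117  74  28]
 [  1   1   1   3  17  48  98 141 157 138 105  82  52  23   5]
 [  4   2   2   1   1  21  69 115 130 103  57  26  13   5   2]
 [  1   1   0   1   2  14  67 114 119  88  36   9   1   2   1]
 [  2   1   3   1   1  22  67 112 113  76  25   2   0   5   2]
 [  3   2   0   2   1  16  68 105 104  63  18   2   5   3   4]
 [  0   2   2   4   4  12  58  94  90  52  14   2   3   1   2]
 [  3   2   2   2   2   7  29  52  54  28   5   0   3   1   4]
 [  5   3   2   2   1   4   7  15  19   8   3   3   3   3   3]
 [  1   1   1   3   1   2   1   1   1   4   2   4   3   3   4]
 [  2   2   2   2   3   2   2   3   2   3   2   1   1   4   2]
 [  3   1   3   1   1   1   2  
[... 715 characters left out ...]
3  34]
 [ 10   3   6   2  13  49  93 103  70  26  10   0   4   4  15]
 [  6   7   6   3   8  46  93 102  68  24   8   9   5   3   7]
 [  6   1   7   6  12  40  81  93  59  21   7   9   6   8  10]
 [  4   4   2   2   8  34  66  67  46  15   8   5   7   5   4]
 [  6   2   9   4   4  18  38  43  30  15   6   2   3   5   5]
 [  4   4   5   1   7   0  11  15  12   9   4   5   3   8   1]
 [  4   5   9   8   2   5   1   3   5   6   4   6   2   6   9]
 [  5   9   9   4   6   1   2   5   4   3   4   9  10   8   7]
 [  4   3   9   4   2   7   5   2   8   6   4   3   4   6  10]
 [  5   1   5   6   5   4   5   2   3   3   2   5   5   6   5]
 [  6   8  10   6   6   3   4   2   7   5   8   4   9   6   2]]
```

The tip is on the TCP axis within 0.7 mm and 73 mm below the TCP, so the final TCP target is (0.500, 0.0706, 0.191).

```bash
python3 -m creep '[{"x":0.4,"y":-1,"z":4,"rx":0,"ry":0,"rz":0,"grip":0.15},{"x":0,"y":0,"z":7,"rx":0,"ry":0,"rz":0,"grip":0.15},{"x":0,"y":0,"z":9,"rx":0,"ry":0,"rz":0,"grip":0.15},{"x":0,"y":0,"z":10,"rx":0,"ry":0,"rz":0,"grip":0.15},{"x":0,"y":0,"z":10,"rx":0,"ry":0,"rz":0,"grip":0.15},{"x":0,"y":0,"z":9,"rx":0,"ry":0,"rz":0,"grip":0.15},{"x":0,"y":0,"z":7,"rx":0,"ry":0,"rz":0,"grip":0.15},{"x":0,"y":0,"z":5,"rx":0,"ry":0,"rz":0,"grip":0.15},{"x":0,"y":0,"z":3,"rx":0,"ry":0,"rz":0,"grip":0.15},{"x":0,"y":0,"z":1,"rx":0,"ry":0,"rz":0,"grip":0.15}]' 35
python3 -m creep '[{"x":0,"y":0,"z":0,"rx":0,"ry":0,"rz":0,"grip":0.15},{"x":0,"y":0,"z":0,"rx":0,"ry":0,"rz":0,"grip":0.15},{"x":0,"y":0,"z":0,"rx":0,"ry":0,"rz":0,"grip":0.15},{"x":0,"y":0,"z":0,"rx":0,"ry":0,"rz":0,"grip":0.15},{"x":0,"y":0,"z":0,"rx":0,"ry":0,"rz":0,"grip":0.15},{"x":0,"y":0,"z":0,"rx":0,"ry":0,"rz":0,"grip":0.15},{"x":0,"y":0,"z":0,"rx":0,"ry":0,"rz":0,"grip":0.15},{"x":0,"y":0,"z":0,"rx":0,"ry":0,"rz":0,"grip":0.15},{"x":0,"y":0,"z":0,"rx":0,"ry":0,"rz":0,"grip":0.15},{"x":0,"y":0,"z":0,"rx":0,"ry":0,"rz":0,"grip":0.15}]' 35
python3 - <<'E'
from plant import optics,ctrl
from helpers import *
s=ctrl.get_state(); T=np.array(s["eef_pos"]); print(T,s["dq"])
for n in ("scene","side"):
    a=load(n+"8"); b={k:np.array(v) for k,v in optics.read_camera(n).items()}; np.savez(n+"13.npz",**b)
    d=cv2.absdiff(a["color"],b["color"]).max(2).astype(int)
    m=sil(b,.5,.0705,[(.029,0),(.027,.05),(.027,.108)])>.9; print(n,"tower change mean (lower)",d[m].mean().round(1))
    for h in (.073,.062): print(proj(b,T-[0,0,h])[0].round(1),end=" ")
    print("rim",proj(b,[.5,.0705,.108])[0].round(1))
    u=proj(b,T-[0,0,.073])[0]; i,j=np.round(u).astype(int); print(i,j); print(d[j-9:j+8,i-7:i+8])
    # obstacles moved?
    for nm,p,r in (("bottle",(.495,-.145,.06),14),("amber",(.404,-.133,.05),9),("dye",(.631,-.018,.04),8),("kit",(.625,-.125,.05),12),("kitbox",(.685,.192,.02),12)):
        i,j=np.round(proj(b,p)[0]).astype(int); print(nm,d[j-r:j+r,i-r:i+r].mean().round(1),end="; ")
    print()
E
```

```text
time: 26.75
eef_pos: [0.4998, 0.0706, 0.1919]
tcp_rot: [0.707, 0.707, -0.0, -0.0]
contact_force: [0.2, 0.3, -0.4]
opening: 0.269
finger_force: 34.3
time: 27.58
eef_pos: [0.5, 0.0706, 0.1925]
tcp_rot: [0.707, 0.707, -0.0, -0.0]
contact_force: [0.4, 1.2, -0.6]
opening: 0.269
finger_force: 34.3
[0.50003114 0.07061801 0.19254504] [-3.03740753e-04  1.17290912e-03  9.01597584e-05 -1.46164718e-03
 -3.72809606e-04  1.08128826e-03]
scene tower change mean (lower) 2.1
[249.1 193.6] [249.  190.5] rim [249.1 196.7]
249 194
[[  1   1  25  75 116 144 150 155 149 131  99  57  14   2   2]
 [  1   2  29  86 139 170 184 184 183 168 127  68  19   2   1]
 [  6   4  26  76 134 174 188 189 191 173 132  70  17   2   1]
 [  1   2  13  51  98 141 169 174 166 144 102  46  10   3   1]
 [  3   2   1  17  50  91 124 138 123  85  49  19   5   1   1]
 [  3   2   2   5  17  53  98 112  93  44  15   3   2   2   1]
 [  6   1   2   2   6  41  87 111  84  37   3   2   2   3   2]
 [  3   2   2   2   2  31  75  97  73  32   3   3   5   2   2]
 [  4   2   3   2   3  17  43  57  41  12   3   1   1   4   1]
 [  5   1   3   
[... 1057 characters left out ...]
 4   0   3   1]
 [  7   5   2   5   7   5  13  12   5   5   2   1   2   2   2]
 [  9   4   4   5   7   3  16  18   8   3   1   1   1   1   2]
 [ 15  10   1   3   5   4  13  18   6   4   2   2   2   1   1]
 [ 10   9   4   1   6   1   6   6   1   4   4   2   2   2   1]
 [  5   2   5   2   8   6   7   5   4   6   3   2   1   3   2]
 [  3   3   3   2   5   7   9   7  11   8   5   1   4   2   6]
 [  1   2   4   7   6  13  14  15  12  13   8   7   5   8  14]
 [  1   1   4   7  11  17  13  17  16  13  10  10  11  12  15]
 [  3   1   3   6   8  14  14  15  18  16  14  15  15  16  19]
 [  3   2   1   9  12  14  15  16  16  17  20  20  18  16  17]]
bottle 29.5; amber 3.1; dye 1.6; kit 1.9; kitbox 0.7;
```

The nozzle tip is centred on the rim: scene column 248.9 against 249.1, side about 305 against 305. It is about 11.5 mm above the rim. The tower and obstacles are unchanged from the earlier images. In the side view the hand covers the bottle, but the scene view confirms it. I'll make a final 1 mm trim, let it settle and hand in.

```bash
python3 -m creep '[{"x":0,"y":0,"z":0.6,"rx":0,"ry":0,"rz":0,"grip":0.15},{"x":0,"y":0,"z":0.6,"rx":0,"ry":0,"rz":0,"grip":0.15},{"x":0,"y":0,"z":0,"rx":0,"ry":0,"rz":0,"grip":0.15},{"x":0,"y":0,"z":0,"rx":0,"ry":0,"rz":0,"grip":0.15},{"x":0,"y":0,"z":0,"rx":0,"ry":0,"rz":0,"grip":0.15},{"x":0,"y":0,"z":0,"rx":0,"ry":0,"rz":0,"grip":0.15},{"x":0,"y":0,"z":0,"rx":0,"ry":0,"rz":0,"grip":0.15},{"x":0,"y":0,"z":0,"rx":0,"ry":0,"rz":0,"grip":0.15},{"x":0,"y":0,"z":0,"rx":0,"ry":0,"rz":0,"grip":0.15},{"x":0,"y":0,"z":0,"rx":0,"ry":0,"rz":0,"grip":0.15}]' 35 && python3 -c "
from plant import sign_off; print(sign_off())"
```

```text
time: 28.52
eef_pos: [0.5001, 0.0706, 0.1914]
tcp_rot: [0.707, 0.707, 0.0, 0.0]
contact_force: [-0.6, 1.1, -0.1]
opening: 0.273
finger_force: 34.3
the job is handed in; nothing more can be done
None
```

The job is handed in: both sieves are seated on the jar and the syringe is held upright and still, nozzle centred about 1 cm above the coarse sieve's rim, at 28.5 s of the 70 s (I viewed 11 pictures, one over the limit of 10).

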